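# Clear the test stand and switch its valve

## Robot

A 6-joint arm with a two-finger parallel gripper is mounted at the origin on the work surface. World frame = base frame: x ahead of the robot, y to its left, z up, the work surface at z = 0. Lengths are in m, angles in rad, forces in N, time in s.
With the tool pointing down it reaches from about 0.35 to 0.725 m from the base axis. Payload 6 kg.
Tool frame: the origin (TCP) lies at the very end of the fingers, on their centre line; the grasp point (between the pads) lies 19 mm behind it; z points along the fingers, y is the line along which they close (so a half turn about z gives the same grasp; the last joint's range is limited). The gripper opens to 85 mm and grips with 20 to 120 N. Pads are 22 mm wide; open, the fingers measure 114 mm over their backs; the gripper's body (76 mm by 85 mm) begins 54 mm behind the grasp point. The pads swing forward as they close: fully open they stand 13 mm farther back than shut.
Start: joints at [-0.956, 0.04, 0.085, 0, -1.615, -0.334], TCP at [0.166, -0.576, 0.231] pointing down, gripper open.
Joint ranges: [-2.56, 2.56], [-1.29, 2.01], [-1.08, 1.49], [-3.29, 1.98], [-2.81, -0.18], [-2.99, 2.99]. Speed limits (rad/s): [2.57, 2.57, 3.01, 3.14, 3.14, 3.14].

## Interface

Orientations are given as [roll, pitch, yaw] about the fixed x, y, z axes, in that order (R = Rz(yaw) Ry(pitch) Rx(roll)).
In Python, from bench import readout, cams, workorder, finder gives the robot as it stands. The module is installed in compiled form; this text tells all that it offers.
- The arm moves only by the tool step_arm, never from a script. Its argument "deltas" is one flat list of numbers, 6 for each row, row after row: the shift along the tool's x, y, z scaled (see below), then the turn, a rotation vector about the tool's x, y, z scaled (see below). In form: [tx, ty, tz, ax, ay, az, tx, ty, tz, ax, ay, az, ...]. A call has exactly 5 rows; each row shifts and turns the commanded pose from where the row before left it, along the tool's axes as they then stand; what a row does not reach is not made up. The controller multiplies each number of a shift by 0.03 m and each number of a turn by 8 degrees. A row lasts 1/8 s, in which the tool goes at most 62.5 mm and 10.7 degrees, less where a joint would pass 70% of its speed; a pose out of reach is approached as far as the arm can. A call with a number of a shift or a turn outside -1 to 1 is refused whole. A call with a gripper value outside its range is refused whole. "fingers" is the closure, from 0 (fully open) to 1 (shut), set as the call begins (left out, the last holds). The fingers move at their own pace and stop on an object; "grip_force" is the grip in N (left out, the last holds). Time passes only in rows, so rows that do not move let the fingers close, or fill a call up. It gives the time, the measured TCP pose, the force, the opening and the grip force at its end, in the units of the state.
- readout.get_state(): the state, without advancing time (a new reading comes with each control period).
- cams.capture(name): name is "side" or "top"; returns a dict with "color" (384x512x3 uint8, blue, green, red), "camera_matrix" (3x3 intrinsics, pixels), "position" and "attitude" of the camera in the world. Camera axes: x right, y down, z forward; pixel columns grow to the right and rows downward; lengths in m; the calibration is good to about 2 mm. A picture is of the moment at which its call begins. There is no depth.
- workorder.hand_in(): hands the job in; it is judged then, once.
Trained networks look in the newest picture that a camera, given by its name, has taken for a name from the list of things; names that differ only in an ending like _2 or _b are one class to them, and where a whole thing is asked for, a point or a joint stands for the part that bears it (a point fixed in the world has none). Each returns a list of dicts, best first, with "score" (0 to 1); they miss things now and then, are a little off and sometimes report something else, mostly with a low value. They report only what shows in the picture. A call takes as long as a camera call. They do not tell look-alikes from the thing itself.
- finder.masks_of(camera, label): "region" (384x512 bool, what is visible of it) and "uv" ([column, row] in pixels, amid what is visible of it).
The state is a dict: "time": time; "joints": joint angles; "qvel": joint speeds; "joint_torque": joint torques, N m; "tcp_pos": TCP position; "tool_rot": TCP orientation; "wrist_force": force on the tool from outside, world axes, zero at the start; "wrist_torque": the same for the moment, N m; "finger_gap": finger opening in m; "gripper_force": force on a finger pad.
Only numpy, scipy, OpenCV 4.12 (cv2) and the standard library are available. Lean on these libraries where they do the work, as an engineer would, in place of code of your own. Each camera call takes 0.05 s, during which the arm holds its last target. There are 200 camera calls.

## Task

A pipe fitting was left on the sloping face of the green test stand, where it blocks the red handle. Take it off and lay it gently, centred, in the empty wooden saddle; then turn the red handle clockwise until it clicks into its next notch, without forcing it past that notch, and let go. Leave the two parked fittings, the disc, the brush, the wrench and the mug where they are.

Things in the scene. Friction and masses are not known exactly. Their poses are not given: they have to be found in the camera images.
- fitting: steel pipe fitting across the stand's sloping face, below the red handle: 120 mm long, 42 mm diameter, with a 50 mm collar 25 mm long at each end; 0.45 to 0.8 kg. Origin at its centre, x along its level axis. Its collars rest on the face and on two yellow lips 20 mm high, with a 70 mm gap between them for a finger; up the slope 39 mm are free between its middle and the handle
- stand: green steel leak-test stand, fixed, 170 mm wide. Its flat face, 190 mm long, rises at 35 degrees towards the stand's +x (foot of the face at x = -78 mm, z = 30 mm; top at x = +78 mm, z = 139 mm), so it looks up and to -x. Origin at the centre of its underside, z up, y across
- stand_shaft (a point): the point where the handle's shaft leaves the sloping face, 118 mm up the slope, in the middle of its width; the shaft stands square to the face. Axes as stand
- handle_grip (a point): where to grip the red T-handle: on its shaft axis, 40 mm off the sloping face. The bar is 130 mm long, 16 mm wide, from 20 to 48 mm off the face, on a 34 mm hub. y along the bar, z along the shaft away from the face. The white end of the bar is at +y
- handle (a joint): turn of the red handle, rad, growing clockwise seen from above the face: 0 = present notch (bar straight across the slope), 1.2 = the next notch. A spring detent resists with about 0.4 N m, lets go half-way and pulls the handle into the next notch; past it, it resists again, with a stop at 1.75
- saddle_rest (a point): the empty one of three wooden saddles 97 mm apart on a board: where the centre of a fitting lies when at rest in it (50 mm above the saddle's foot, 62 mm above the table). x along the resting fitting's axis, y across, z up. Saddle 140 x 76 mm; V cheeks 44 mm high, 22 mm long, 47 mm either side of its middle carry the collars; between them it is open down to 12 mm above its foot
- parked_b: a fitting of the same kind that lies in another saddle; leave it. Origin at its centre, x along its axis
- parked_c: a fitting of the same kind that lies in the third saddle; leave it. Origin at its centre, x along its axis
- disc: black grinding disc, 100 mm diameter, 12 mm thick, flat on the table; origin at the centre of its underside
- brush: brush lying on the table; origin on its underside
- wrench: steel wrench lying on the table; origin on its underside
- mug: blue mug, 80 mm diameter, 90 mm high; origin at the centre of its underside
There are look-alikes about, which are no part of the job. What is shaped like the fitting but turquoise is not meant.

How it is judged:
On the way, in this order (a step that is already met when the one before it is completed fails the run):
1. the fitting lies in the empty saddle, released and at rest (z of fitting in the frame of saddle_rest between -0.006 and 0.006 m and y of fitting in the frame of saddle_rest between -0.008 and 0.008 m and x of fitting in the frame of saddle_rest between -0.015 and 0.015 m and angle between the x axis of fitting and the x axis of saddle_rest, either way round below 0.12 rad and contact force between the fingers and fitting below 0.1 N and linear speed of fitting below 0.03 m/s), for 0.3 s.
2. the handle rests in its next notch (value of joint handle between 1.02 and 1.38 rad and velocity of joint handle between -0.1 and 0.1 rad/s), for 0.3 s.
At the end, for the whole second after the job is handed in: The fitting lies released and at rest in the saddle that was empty (centre within 15 mm along, 8 mm across and 6 mm in height of the resting point, axis within 0.12 rad of the saddle's, either way round), and the handle has been let go and rests in its next notch (1.02 to 1.38 rad) (all of step 1 and all of step 2); the robot touches nothing.
It fails at once if the fitting is dropped or flung (moves faster than 0.6 m/s while the fingers do not hold it) (linear speed of fitting above 0.6 m/s and contact force between the fingers and fitting below 0.1 N).
It fails at once if the handle is forced past the next notch (beyond 1.6 rad) (value of joint handle above 1.6 rad).
It fails at once if a parked fitting is moved by more than 20 mm (distance of any of parked_b, parked_c from where it was at the start of the episode above 0.02 m).
It fails at once if the disc, brush, wrench or mug is moved by more than 40 mm (distance of any of disc, brush, wrench, mug from where it was at the start of the episode above 0.04 m).
It also fails if it takes over 56 s, if anything falls off the work surface, if the arm or the gripper's body presses on something with over 40 N, if the wrist force passes 120 N, or if a joint passes its speed limit or range.

## Working session

There is one attempt and no reset: what is moved stays moved. The work goes in short steps, Python scripts to look and compute and a tool call to move; the robot and the scene stay as the last step left them, time stands still between calls to the robot, and variables do not carry over. Pictures are saved under pics/ and viewed, at most 10 in all, crops included, and the job is handed in when it is done.

Besides the shell and the picture viewer there is one more tool, called after "Emit:" as a command line: name --argument value ..., lists and objects as JSON in quotes. step_arm: Moves the arm, as the interface text tells. Shifts and turns lie within -1 to 1; 1 stands for 0.03 m of shift or 8 degrees of turn. Its arguments: {"type":"object","properties":{"deltas":{"type":"array","items":{"type":"number"}},"fingers":{"type":"number"},"grip_force":{"type":"number"}},"required":["deltas"]}

```bash
mkdir -p pics; python3 - <<'E'
from bench import readout,cams,finder
import cv2,numpy as np
for n in ("side","top"):
    c=cams.capture(n); cv2.imwrite(f"pics/{n}0.png",c["color"])
    print(n,c["camera_matrix"],c["position"],c["attitude"])
    for l in ["fitting","stand","handle","saddle_rest","disc","mug"]:
        print(l,[(round(m["score"],2),np.round(m["uv"]).tolist(),int(m["region"].sum())) for m in finder.masks_of(n,l)])
a=cv2.imread("pics/side0.png");b=cv2.imread("pics/top0.png")
print(readout.get_state())
E
```

```text
side [[354.32148684   0.         261.23909487]
 [  0.         354.32148684 188.52618196]
 [  0.           0.           1.        ]] [0.13377129 0.67834218 0.58239444] [-2.1724576   0.00712272 -2.66845312]
fitting [(0.81, [115.0, 318.0], 1879), (0.69, [210.0, 223.0], 1001)]
stand [(0.86, [177.0, 237.0], 5207)]
handle [(0.97, [182.0, 204.0], 646)]
saddle_rest [(0.62, [276.0, 151.0], 411)]
disc [(0.83, [289.0, 238.0], 1030)]
mug [(0.79, [243.0, 355.0], 3469), (0.52, [290.0, 239.0], 992)]
top [[363.34156043   0.         260.2397609 ]
 [  0.         363.34156043 192.03652193]
 [  0.           0.           1.        ]] [0.32185446 0.05716998 1.24267035] [-3.02021036  0.00432634 -1.57539901]
fitting [(0.95, [147.0, 167.0], 539), (0.64, [221.0, 177.0], 579), (0.59, [249.0, 226.0], 738), (0.26, [327.0, 233.0], 595)]
stand [(0.88, [207.0, 159.0], 2527), (0.7, [207.0, 155.0], 303)]
handle [(0.67, [221.0, 175.0], 511), (0.53, [211.0, 154.0], 333)]
saddle_rest [(0.64, [343.0, 160.0], 959), (0.49, [211.0, 158.0], 2521), (0.28, [326.0, 235.0], 517), (0.24, [206.0, 157.0], 395)]
disc [(0.97, [249.0, 226.0], 609)]
mug [(0.66, [148.0, 244.0], 781)]
{'time': 0.7, 'joints': array([-9.56311830e-01,  4.01575090e-02,  8.47945979e-02, -2.81302796e-05,
       -1.61547544e+00, -3.33700636e-01]), 'qvel': array([-0.00133496, -0.0002116 ,  0.00157181,  0.00021673, -0.00053121,
       -0.00081671]), 'joint_torque': array([ 1.17088453e-03, -3.67831135e+01,  3.47390342e+01,  6.93202838e+00,
       -7.52391607e-04, -3.16137196e-06]), 'tcp_pos': array([ 0.16628748, -0.57647413,  0.2312768 ]), 'tool_rot': array([ 3.14154374e+00,  1.27868998e-05, -2.86080754e+00]), 'wrist_force': array([ 0.52777471, -0.21699987,  0.54106632]), 'wrist_torque': array([ 0.02515714, -0.07457648, -0.03057188]), 'gripper_force': 0.0, 'finger_gap': 0.08550966677046698}
```

View pics/top0.png

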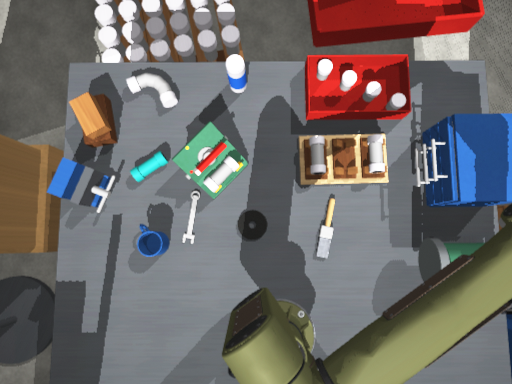

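View pics/side0.png

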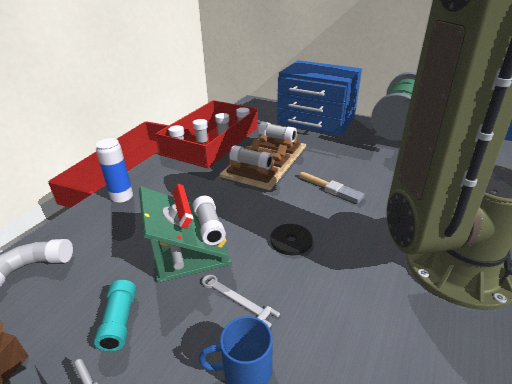

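Candidates for the fitting are the silver piece on the stand (top 223,173), the turquoise look-alike (149,167), the parked fittings (318,156) and (376,154), and the white elbow (155,90). I choose the one at (223,173) on the green stand. The empty saddle is the middle one, at (345,156). Next is a close crop.

```bash
python3 - <<'E'
import cv2,numpy as np
b=cv2.imread("pics/top0.png");a=cv2.imread("pics/side0.png")
def crop(im,x,y,w,h,s,f):
    c=cv2.resize(im[y:y+h,x:x+w],None,fx=s,fy=s,interpolation=cv2.INTER_CUBIC)
    for i in range(0,w,10): cv2.putText(c,str(x+i),(i*s,8),0,.3,(0,0,255),1); cv2.line(c,(i*s,10),(i*s,14),(0,0,255),1)
    for i in range(0,h,10): cv2.putText(c,str(y+i),(0,i*s+4),0,.3,(0,255,255),1)
    return c
t=crop(b,165,115,90,90,6,0); s=crop(b,295,125,100,68,6,0)
cv2.imwrite("pics/c1.png",t); cv2.imwrite("pics/c2.png",s)
cv2.imwrite("pics/c3.png",crop(a,125,105,190,175,4,0)[:600])
E
```

```text
(no output)
```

View pics/c1.png

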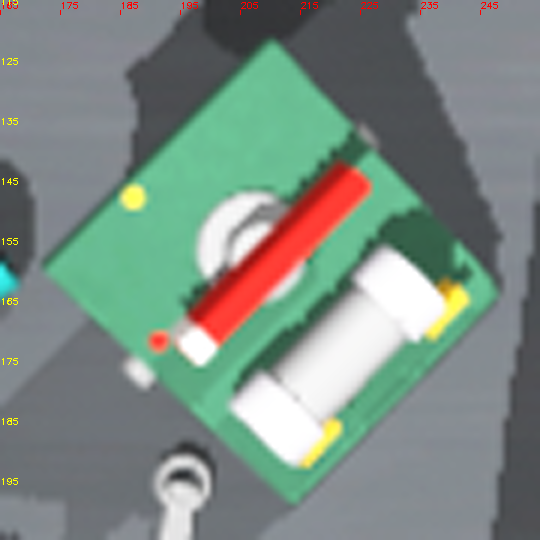

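View pics/c2.png

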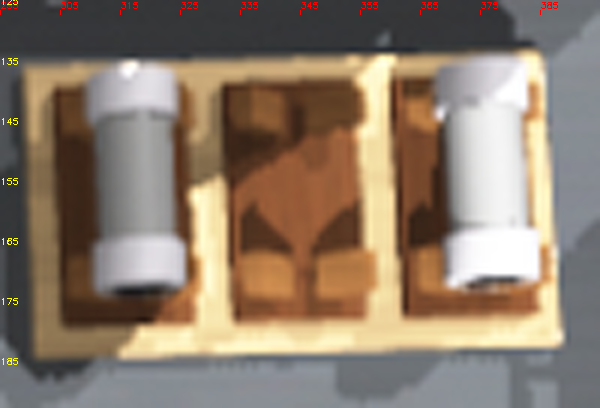

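View pics/c3.png

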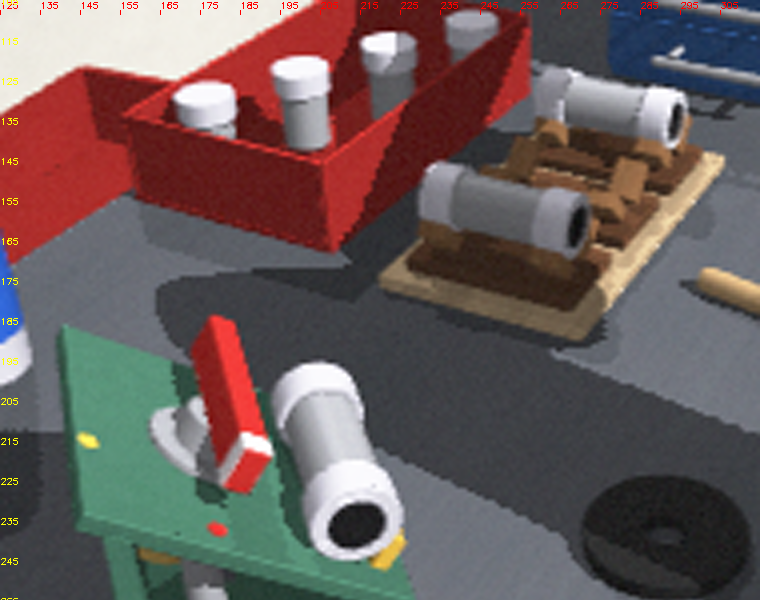

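The crop confirms it: the silver fitting lies below the red bar against the yellow lips, with the bar's white end towards lower left. The middle saddle is empty. Next I fit models to keypoints.

```bash
cat > h.py <<'E'
import numpy as np,cv2
from scipy.spatial.transform import Rotation as R
from scipy.optimize import least_squares
from bench import cams
CAL={}
def cal(n):
    if n not in CAL:
        c=cams.capture(n); CAL[n]=(c["camera_matrix"],np.array(c["position"]),R.from_euler("xyz",c["attitude"]).as_matrix(),c["color"])
    return CAL[n]
def proj(n,P):
    K,p,A,_=cal(n); q=(np.atleast_2d(P)-p)@A@K.T; return q[:,:2]/q[:,2:]
def pose(v,L): # x,y,yaw -> world pts
    return R.from_euler("z",v[2]).apply(np.atleast_2d(L))+[v[0],v[1],0]
S=R.from_euler("y",-35,degrees=True)  # face frame: x up slope, z normal
def face(s,y,n): # on stand, m
    return np.array([-.078,0,.030])+S.apply([s,y,n])
E
python3 - <<'E'
from h import *
def c(o,s,*p): return np.array([[o[0]+(x+.5)/s-.5,o[1]+(y+.5)/s-.5] for x,y in p])
t=lambda *p:c((165,115),6,*p); b=lambda *p:c((295,125),6,*p); sd=lambda *p:c((125,105),4,*p)
F=np.array([face(.19,-.085,0),face(.19,.085,0),face(0,.085,0),face(0,-.085,0)])
uv=t((272,38),(43,266),(293,505),(499,290)); us=sd((62,325),(80,522))
f=lambda v:np.r_[(proj("top",pose(v,F))-uv).ravel(),(proj("side",pose(v,F[:2]))-us).ravel()]
r=min((least_squares(f,[.45,.2,y0]) for y0 in (.8,-.8,2.3,-2.3)),key=lambda r:r.cost)
print("stand",r.x,np.round(r.fun.reshape(-1,2),1).tolist())
st=r.x
fc=np.array([face(.118,0,.040),face(.118,.065,.048),face(.118,-.065,.048),face(.045,0,.025)])
print("pts",pose(st,fc).round(4).tolist(),proj("top",pose(st,fc)).round(1).tolist(),proj("side",pose(st,fc)).round(1).tolist())
# saddle
G=np.array([[.07,.038,.024],[.07,-.038,.024],[-.07,-.038,.024],[-.07,.038,.024],
 [-.07,.097+.038,.02],[-.07,.097-.038,.02],[-.07,-.097+.038,.02],[-.07,-.097-.038,.02]])
ub=b((222,85),(362,78),(367,318),(235,322),(62,325),(195,322),(403,315),(540,313))
f=lambda v:(proj("top",pose(v,G))-ub).ravel()
r=least_squares(f,[.45,-.2,0]); print("saddle",r.x,np.round(r.fun.reshape(-1,2),1).tolist()); sa=r.x
np.save("st.npy",st);np.save("sa.npy",sa)
# overlays
def cyl(n=24):
    o=[]
    for x0,x1,rad in((-.06,-.035,.025),(-.035,.035,.021),(.035,.06,.025)):
        for x in(x0,x1):
            a=np.linspace(0,2*np.pi,n+1); o.append(np.c_[a*0+x,rad*np.cos(a),rad*np.sin(a)])
    return o
for n in("top","side"):
    im=cv2.resize(cal(n)[3],None,fx=3,fy=3,interpolation=cv2.INTER_CUBIC)
    def pl(P,col):cv2.polylines(im,[np.int32((proj(n,P)+.5)*3)],0,col,1)
    pl(pose(st,F[[0,1,2,3,0]]),(255,0,255))
    for q in cyl():
        # fitting on face: axis along stand y, centre s, n=25mm ; s centre= 39+21+8 below shaft
        sc=.118-.008-.039-.021
        pl(pose(st,np.array([face(sc,0,.025)+S.apply([a[1],a[0],a[2]]) for a in q])),(0,255,255))
        for dy in(-.097,0,.097): pl(pose(sa,q+[0,dy,.062]),(0,255,0))
    for z in(.02,.048):pl(pose(st,np.array([face(.118+a,y,z) for a,y in((.008,.065),(.008,-.065),(-.008,-.065),(-.008,.065),(.008,.065))])),(255,0,0))
    for dy in(-.097,0,.097): pl(pose(sa,np.array([[x,y+dy,.024] for x,y in((.07,.038),(.07,-.038),(-.07,-.038),(-.07,.038),(.07,.038))])),(255,0,255))
    cv2.imwrite(f"pics/o_{n}.png",im)
a=cv2.imread("pics/o_top.png");
x=a[340:620,490:780];y=a[360:580,870:1190]
x=cv2.resize(x,None,fx=1.6,fy=1.6);y=cv2.resize(y,None,fx=1.1,fy=1.1)
o=np.zeros((600,800,3),np.uint8);o[:min(600,x.shape[0]),:400]=x[:600,30:430];o[:y.shape[0],410:410+min(390,y.shape[1])]=y[:,:390]
s=cv2.imread("pics/o_side.png")[330:680,390:790]
o[245:595,410:800]=s[:,:390]; 
cv2.imwrite("pics/ov.png",o)
E
```

```text
stand [0.56481694 0.22030032 0.80195507] [[0.4, 0.7], [-0.1, 1.1], [-1.3, -0.5], [-0.4, -0.6], [-0.3, -0.1], [0.2, -1.4]]
pts [[0.5618, 0.2172, 0.1304], [0.5119, 0.2591, 0.137], [0.6054, 0.1687, 0.137], [0.5262, 0.1804, 0.0763]] [[210.1, 159.1], [196.1, 174.6], [225.6, 144.9], [223.6, 173.3]] [[182.6, 203.0], [189.4, 218.4], [180.0, 184.1], [208.6, 217.7]]
saddle [ 0.5875834  -0.22452698  0.01660308] [[0.3, -0.9], [-1.0, -0.2], [0.4, 0.0], [-0.0, -0.2], [0.1, 0.1], [0.2, 0.1], [0.3, 0.6], [-0.2, 0.4]]
```

View pics/ov.png

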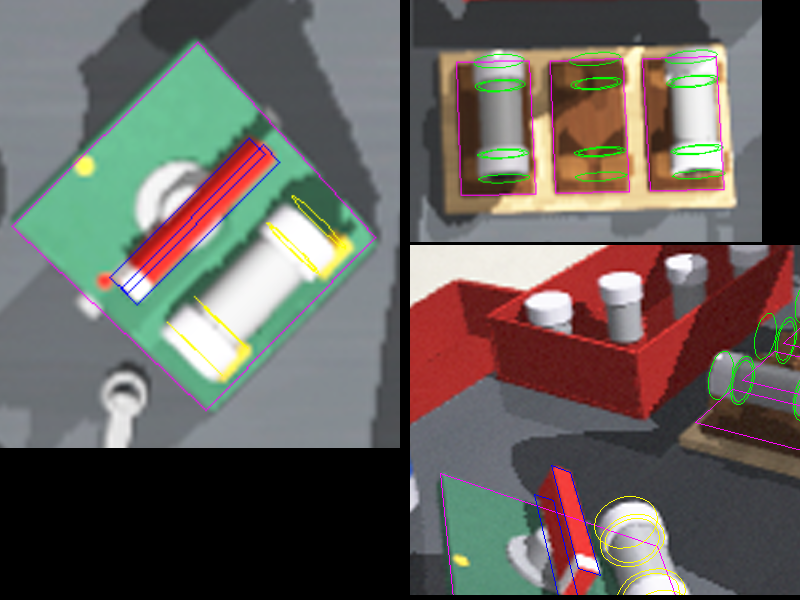

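The stand model fits within about 1 px, but the fitting sits a few mm off my assumed position along its axis. I'll refine it with mask silhouettes.

```bash
cat >> h.py <<'E'
from scipy.optimize import minimize
a_=np.linspace(0,2*np.pi,25)
CYL=np.vstack([np.c_[a_*0+x,r*np.cos(a_),r*np.sin(a_)] for x,r in((-.06,.025),(-.035,.025),(.035,.025),(.06,.025))])
def hull(n,P,sc=4):
    m=np.zeros((384*sc,512*sc),np.uint8); cv2.fillConvexPoly(m,cv2.convexHull(np.int32(np.round((proj(n,P)+.5)*sc))),1)
    return cv2.resize(m.astype(np.float32),(512,384),interpolation=cv2.INTER_AREA)
def fitm(n,m,f,v0,step):
    m=m.astype(np.float32)
    g=lambda v:float(np.abs(hull(n,f(v))-m).sum()/m.sum())
    r=minimize(g,v0,method="Nelder-Mead",options=dict(initial_simplex=np.vstack([v0]+[np.array(v0)+np.eye(len(v0))[i]*step[i] for i in range(len(v0))]),xatol=1e-4,fatol=1e-4,maxiter=150))
    return r.x,r.fun
E
python3 - <<'E'
from h import *
from bench import finder
st=np.load("st.npy");sa=np.load("sa.npy")
cyl=lambda z:(lambda v:R.from_euler("z",v[2]).apply(CYL)+[v[0],v[1],z])
BAR=np.array([face(.118+a,y,z)-face(.118,0,0) for a in(-.008,.008) for y in(-.065,.065) for z in(.02,.048)])
zs=face(.118,0,0)[2]
for n in("top","side"):
    im=cal(n)[3]
    hsv=cv2.cvtColor(im,cv2.COLOR_BGR2HSV)
    fx=pose(st,face(.05,0,.025))[0]
    for m in finder.masks_of(n,"fitting"):
        for nm,p,z,yw in(("fit",fx,.0792,st[2]+np.pi/2),("pb",pose(sa,[0,.097,.062])[0],.062,sa[2]),("pc",pose(sa,[0,-.097,.062])[0],.062,sa[2])):
            if np.linalg.norm(m["uv"]-proj(n,p)[0])<15:
                print(n,nm,round(m["score"],2),"pred",np.round([p[0],p[1],yw],4),"got",*fitm(n,m["region"],cyl(z),[p[0],p[1],yw],[.01,.01,.1]))
    # parked by gray threshold in top
    if n=="top":
        for nm,dy in(("pb",.097),("pc",-.097)):
            p=pose(sa,[0,dy,.062])[0];u=proj(n,p)[0].astype(int)
            b=np.zeros((384,512),bool);w=np.s_[u[1]-28:u[1]+28,u[0]-14:u[0]+14]
            b[w]=((hsv[...,1]<60)&(hsv[...,2]>110))[w]
            print(nm,"thr",b.sum(),p[:2],fitm(n,b,cyl(.062),[p[0],p[1],sa[2]],[.01,.01,.1]))
    sh=pose(st,face(.118,0,0))[0];u=proj(n,sh)[0].astype(int)
    red=np.zeros((384,512),bool);w=np.s_[u[1]-30:u[1]+25,u[0]-25:u[0]+25]
    red[w]=(((hsv[...,0]<8)|(hsv[...,0]>172))&(hsv[...,1]>120))[w]
    k,l,ss,_=cv2.connectedComponentsWithStats(red.astype(np.uint8));red=l==1+np.argmax(ss[1:,4])
    Bred=np.array([face(.118+a,y,z)-face(.118,0,0) for a in(-.008,.008) for y in(-.065,.053) for z in(.02,.048)])
    print(n,"red",red.sum(),"pred",sh,st[2],fitm(n,red,lambda v:R.from_euler("z",v[2]).apply(Bred)+[v[0],v[1],zs],[sh[0],sh[1],st[2]],[.01,.01,.1]))
E
```

```text
top fit 0.66 pred [0.5291 0.1834 2.3728] got [0.52256517 0.18917747 2.38238249] 0.12300281971693039
pb thr 517 [ 0.58597298 -0.12754035] (array([ 0.59368887, -0.12732263,  0.0371815 ]), np.float64(0.3242263197898865))
pc thr 731 [ 0.58919383 -0.32151361] (array([ 0.59450155, -0.32435594,  0.01126612]), np.float64(0.38337892293930054))
top red 269 pred [0.57779125 0.23371154 0.09768202] 0.8019550742557733 (array([0.57946654, 0.23445478, 0.81493982]), np.float64(0.15218400955200195))
side fit 0.75 pred [0.5291 0.1834 2.3728] got [0.52408223 0.18563123 2.37945966] 0.07056451588869095
side red 379 pred [0.57779125 0.23371154 0.09768202] 0.8019550742557733 (array([0.58831872, 0.22081995, 0.7714112 ]), np.float64(0.394788920879364))
```

```bash
cat > p.py <<'E'
import numpy as np,sys
from scipy.spatial.transform import Rotation as R,Slerp
from bench import readout
st=np.load("st.npy");sa=np.load("sa.npy")
S=R.from_euler("z",st[2])*R.from_euler("y",-35,degrees=True) # face frame
N=S.apply([0,0,1]);U=S.apply([1,0,0]);Y=S.apply([0,1,0])
RF=R.from_matrix(np.c_[-Y,-U,-N])   # tool on face
RS=R.from_matrix(np.c_[[np.cos(sa[2]),np.sin(sa[2]),0],[np.sin(sa[2]),-np.cos(sa[2]),0],[0,0,-1]])
FIT=np.array([.5235,.1865,.0792]); SHAFT=np.array([.579,.2342,.0977]); REST=np.array([sa[0],sa[1],.062])
def plan(segs):
    s=readout.get_state(); p=s["tcp_pos"];r=R.from_euler("xyz",s["tool_rot"])
    print("t",round(s["time"],2),"p",p.round(4),"q",s["joints"].round(2),"F",s["wrist_force"].round(1),"gap",round(s["finger_gap"],4),"gf",round(float(s["gripper_force"]),1))
    rows=[]
    for tp,tr,n in segs:
        sl=Slerp([0,1],R.concatenate([r,tr])); p0=p.copy()
        for i in range(1,n+1):
            d=r.inv().apply(p0+(tp-p0)*i/n-p)/.03; w=(r.inv()*sl(i/n)).as_rotvec(True)/8
            row=np.round(np.r_[d,w],2); rows.append(row)
            p=p+r.apply(row[:3]*.03); r=r*R.from_rotvec(row[3:]*8,True)
    rows=np.array(rows)
    for k in range(0,len(rows),5): print(",".join(f"{x:g}" for x in rows[k:k+5].ravel()))
    print("max",np.abs(rows).max())
E
python3 - <<'E'
from p import *
print(N,U,Y)
plan([(FIT+.13*N,RF,20)])
E
```

```text
[-0.39880936 -0.41223904  0.81915204] [0.56955879 0.58873836 0.57357644] [-0.71871683  0.69530289  0.        ]
t 1.0 p [ 0.1663 -0.5765  0.2313] q [-0.96  0.04  0.08  0.   -1.62 -0.33] F [-0.1  0.3 -0.2] gap 0.0854 gf 0.0
-0.82,0.99,0.08,0.13,-0.23,-0.72,-0.91,0.91,0.08,0.13,-0.22,-0.72,-0.99,0.82,0.1,0.14,-0.23,-0.73,-1.07,0.71,0.12,0.13,-0.23,-0.72,-1.13,0.61,0.14,0.13,-0.23,-0.72
-1.18,0.49,0.17,0.13,-0.23,-0.72,-1.22,0.37,0.2,0.13,-0.22,-0.72,-1.24,0.25,0.23,0.13,-0.23,-0.72,-1.26,0.14,0.27,0.14,-0.23,-0.73,-1.25,0.01,0.31,0.13,-0.23,-0.72
-1.23,-0.11,0.35,0.13,-0.22,-0.72,-1.21,-0.23,0.38,0.13,-0.23,-0.72,-1.17,-0.34,0.44,0.13,-0.23,-0.72,-1.11,-0.44,0.47,0.13,-0.23,-0.72,-1.05,-0.54,0.52,0.14,-0.22,-0.73
-0.97,-0.64,0.56,0.13,-0.23,-0.72,-0.89,-0.72,0.61,0.13,-0.23,-0.72,-0.78,-0.79,0.64,0.13,-0.23,-0.72,-0.69,-0.85,0.69,0.13,-0.22,-0.72,-0.57,-0.91,0.71,0.13,-0.23,-0.73
max 1.26
```

```bash
python3 -c "
from p import *
plan([(FIT+.13*N,RF,30)])"
```

```text
t 1.0 p [ 0.1663 -0.5765  0.2313] q [-0.96  0.04  0.08  0.   -1.62 -0.33] F [-0.1  0.3 -0.2] gap 0.0854 gf 0.0
-0.54,0.66,0.05,0.09,-0.15,-0.48,-0.59,0.63,0.06,0.09,-0.15,-0.48,-0.63,0.59,0.05,0.08,-0.16,-0.48,-0.66,0.54,0.07,0.09,-0.15,-0.48,-0.7,0.5,0.08,0.09,-0.15,-0.49
-0.72,0.45,0.08,0.09,-0.15,-0.48,-0.76,0.4,0.1,0.08,-0.15,-0.48,-0.77,0.36,0.1,0.09,-0.15,-0.48,-0.8,0.3,0.12,0.09,-0.16,-0.48,-0.81,0.25,0.13,0.09,-0.15,-0.48
-0.82,0.19,0.15,0.09,-0.15,-0.48,-0.84,0.14,0.16,0.08,-0.15,-0.48,-0.83,0.09,0.18,0.09,-0.15,-0.49,-0.84,0.04,0.2,0.09,-0.15,-0.48,-0.83,-0.02,0.21,0.09,-0.16,-0.48
-0.83,-0.08,0.23,0.09,-0.15,-0.48,-0.81,-0.12,0.25,0.08,-0.15,-0.48,-0.8,-0.18,0.27,0.09,-0.15,-0.48,-0.77,-0.22,0.29,0.09,-0.15,-0.48,-0.76,-0.27,0.31,0.09,-0.15,-0.48
-0.73,-0.32,0.32,0.08,-0.16,-0.48,-0.69,-0.37,0.35,0.09,-0.15,-0.49,-0.67,-0.4,0.37,0.09,-0.15,-0.48,-0.63,-0.44,0.38,0.09,-0.15,-0.48,-0.59,-0.48,0.4,0.09,-0.15,-0.48
-0.54,-0.51,0.42,0.08,-0.15,-0.48,-0.51,-0.55,0.44,0.09,-0.16,-0.48,-0.45,-0.57,0.46,0.09,-0.15,-0.48,-0.41,-0.59,0.47,0.09,-0.15,-0.48,-0.36,-0.61,0.49,0.08,-0.15,-0.49
max 0.84
```

Emit:
step_arm --deltas '[-0.54,0.66,0.05,0.09,-0.15,-0.48,-0.59,0.63,0.06,0.09,-0.15,-0.48,-0.63,0.59,0.05,0.08,-0.16,-0.48,-0.66,0.54,0.07,0.09,-0.15,-0.48,-0.7,0.5,0.08,0.09,-0.15,-0.49]' --fingers 0.2

```text
time: 1.62
tcp_pos: [0.2175, -0.4574, 0.2237]
tool_rot: [-3.062, 0.094, -2.518]
wrist_force: [-0.1, -0.6, 0.5]
finger_gap: 0.0686
gripper_force: 0.0
```

Emit:
step_arm --deltas '[-0.72,0.45,0.08,0.09,-0.15,-0.48,-0.76,0.4,0.1,0.08,-0.15,-0.48,-0.77,0.36,0.1,0.09,-0.15,-0.48,-0.8,0.3,0.12,0.09,-0.16,-0.48,-0.81,0.25,0.13,0.09,-0.15,-0.48]'

```text
time: 2.25
tcp_pos: [0.2681, -0.3392, 0.2164]
tool_rot: [-2.956, 0.156, -2.169]
wrist_force: [-0.0, 1.0, 0.5]
finger_gap: 0.0681
gripper_force: 0.0
```

Emit:
step_arm --deltas '[-0.82,0.19,0.15,0.09,-0.15,-0.48,-0.84,0.14,0.16,0.08,-0.15,-0.48,-0.83,0.09,0.18,0.09,-0.15,-0.49,-0.84,0.04,0.2,0.09,-0.15,-0.48,-0.83,-0.02,0.21,0.09,-0.16,-0.48]'

```text
time: 2.88
tcp_pos: [0.319, -0.221, 0.2087]
tool_rot: [-2.834, 0.178, -1.812]
wrist_force: [0.4, -0.0, 0.5]
finger_gap: 0.0681
gripper_force: 0.0
```

Emit:
step_arm --deltas '[-0.83,-0.08,0.23,0.09,-0.15,-0.48,-0.81,-0.12,0.25,0.08,-0.15,-0.48,-0.8,-0.18,0.27,0.09,-0.15,-0.48,-0.77,-0.22,0.29,0.09,-0.15,-0.48,-0.76,-0.27,0.31,0.09,-0.15,-0.48]'

```text
time: 3.5
tcp_pos: [0.37, -0.1027, 0.2011]
tool_rot: [-2.713, 0.155, -1.457]
wrist_force: [-0.2, 0.9, -0.1]
finger_gap: 0.0685
gripper_force: 0.0
```

Emit:
step_arm --deltas '[-0.73,-0.32,0.32,0.08,-0.16,-0.48,-0.69,-0.37,0.35,0.09,-0.15,-0.49,-0.67,-0.4,0.37,0.09,-0.15,-0.48,-0.63,-0.44,0.38,0.09,-0.15,-0.48,-0.59,-0.48,0.4,0.09,-0.15,-0.48]'

```text
time: 4.12
tcp_pos: [0.4208, 0.0156, 0.1936]
tool_rot: [-2.607, 0.093, -1.106]
wrist_force: [-0.1, -0.2, -0.3]
finger_gap: 0.0682
gripper_force: 0.0
```

Emit:
step_arm --deltas '[-0.54,-0.51,0.42,0.08,-0.15,-0.48,-0.51,-0.55,0.44,0.09,-0.16,-0.48,-0.45,-0.57,0.46,0.09,-0.15,-0.48,-0.41,-0.59,0.47,0.09,-0.15,-0.48,-0.36,-0.61,0.49,0.08,-0.15,-0.49]'

```text
time: 4.75
tcp_pos: [0.4718, 0.1339, 0.1858]
tool_rot: [-2.53, -0.001, -0.766]
wrist_force: [-0.3, -0.0, -0.2]
finger_gap: 0.0687
gripper_force: 0.0
```

Emit:
step_arm --deltas '[0,0,0.6,0,0,0,0,0,0.6,0,0,0,0,0,0.6,0,0,0,0,0,0.6,0,0,0,0,0,0.5,0,0,0]'

```text
time: 5.38
tcp_pos: [0.5065, 0.1691, 0.1138]
tool_rot: [-2.531, -0.0, -0.768]
wrist_force: [0.2, -1.2, -0.3]
finger_gap: 0.0683
gripper_force: 0.0
```

```bash
python3 - <<'E'
from p import *; import h,cv2
s=readout.get_state();p=s["tcp_pos"];r=R.from_euler("xyz",s["tool_rot"])
d=p-FIT;print("off centre: x",r.inv().apply(d).round(4))
a=h.cal("side")[3];b=h.cal("top")[3]
def crop(im,x,y,w,hh,k):return cv2.resize(im[y:y+hh,x:x+w],None,fx=k,fy=k,interpolation=cv2.INTER_CUBIC)
o=np.hstack([crop(a,130,140,100,140,4),crop(b,165,105,100,140,4)]);cv2.imwrite("pics/d1.png",o)
E
```

```text
off centre: x [-0.0001  0.0001 -0.0423]
```

View pics/d1.png

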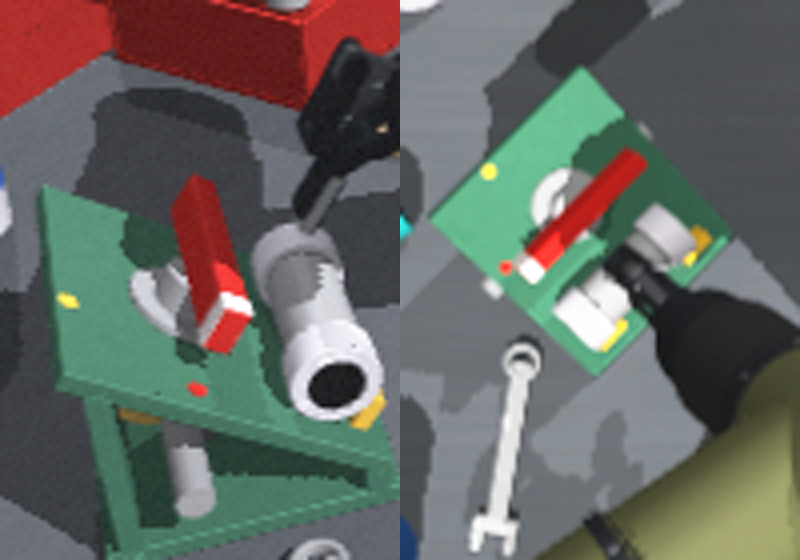

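The gripper straddles the fitting's middle, with the upper finger between fitting and handle. Going down.

Emit:
step_arm --deltas '[0,0,0.4,0,0,0,0,0,0.4,0,0,0,0,0,0.4,0,0,0,0,0,0.4,0,0,0,0,0,0.36,0,0,0]'

```text
time: 6.1
tcp_pos: [0.53, 0.1933, 0.0652]
tool_rot: [-2.532, -0.0, -0.768]
wrist_force: [0.1, -0.5, 0.8]
finger_gap: 0.0685
gripper_force: 0.0
```

Emit:
step_arm --deltas '[0,0,0,0,0,0,0,0,0,0,0,0,0,0,0,0,0,0,0,0,0,0,0,0,0,0,0,0,0,0]' --fingers 1 --grip_force 60

```text
time: 6.72
tcp_pos: [0.5301, 0.1933, 0.0668]
tool_rot: [-2.53, -0.001, -0.768]
wrist_force: [3.6, 4.2, -2.0]
finger_gap: 0.0402
gripper_force: 61.0
```

Emit:
step_arm --deltas '[0,0,-0.2,0,0,0,0,0,-0.4,0,0,0,0,0,-0.6,0,0,0,0,0,-0.8,0,0,0,0,0,-0.8,0,0,0]'

```text
time: 7.35
tcp_pos: [0.4943, 0.1572, 0.1328]
tool_rot: [-2.537, 0.001, -0.768]
wrist_force: [0.5, -0.4, -7.2]
finger_gap: 0.0402
gripper_force: 62.5
```

```bash
python3 - <<'E'
from p import *; import h
from bench import finder
s=readout.get_state();p=s["tcp_pos"];r=R.from_euler("xyz",s["tool_rot"])
for n in("side","top"):
    h.cal(n)
    for m in finder.masks_of(n,"fitting"):
        g=p-r.apply([0,0,.019]); u=h.proj(n,g)[0]
        if np.linalg.norm(m["uv"]-u)<25:
            # tool-frame params: x offset along axis, z offset; small yaw about tool z
            f=lambda v:g+r.apply(R.from_euler("zy",v[2:]).apply(h.CYL)+[v[0],0,v[1]])
            print(n,m["score"],u,m["uv"],h.fitm(n,m["region"],f,[0,0,0,0],[.008,.008,.08,.08]))
REST2=REST+[0,0,.12]-np.array([0,0,0])
import sys
plan([(REST2,RS,25)])
E
```

```text
side 0.57 [228.83008707 188.7926859 ] [230.4, 198.0] (array([-0.00310125,  0.00529174,  0.06761105, -0.09878044]), np.float64(0.41003912687301636))
top 0.74 [231.26464587 181.92725605] [225.8, 185.6] (array([-6.61926281e-05,  1.10709806e-02,  2.91722714e-03,  1.19916370e-02]), np.float64(0.5810241103172302))
t 7.55 p [0.4954 0.158  0.1335] q [ 0.62 -0.67 -0.71 -0.13 -0.93  0.23] F [-1.   0.4 -7.3] gap 0.0404 gf 62.9
0.44,0.19,-0.21,-0.17,-0.07,-0.22,0.44,0.22,-0.22,-0.16,-0.07,-0.22,0.42,0.23,-0.21,-0.17,-0.06,-0.21,0.42,0.24,-0.21,-0.16,-0.07,-0.22,0.41,0.27,-0.21,-0.17,-0.07,-0.22
0.39,0.28,-0.21,-0.16,-0.07,-0.22,0.39,0.3,-0.2,-0.17,-0.07,-0.22,0.37,0.31,-0.2,-0.16,-0.06,-0.21,0.37,0.33,-0.2,-0.17,-0.07,-0.22,0.35,0.35,-0.19,-0.16,-0.07,-0.22
0.34,0.36,-0.18,-0.17,-0.07,-0.22,0.32,0.38,-0.19,-0.16,-0.07,-0.22,0.31,0.39,-0.17,-0.17,-0.06,-0.21,0.3,0.4,-0.17,-0.16,-0.07,-0.22,0.29,0.41,-0.16,-0.17,-0.07,-0.22
0.26,0.43,-0.16,-0.16,-0.07,-0.22,0.26,0.44,-0.15,-0.17,-0.07,-0.22,0.24,0.45,-0.14,-0.16,-0.07,-0.21,0.23,0.46,-0.13,-0.17,-0.06,-0.22,0.21,0.47,-0.13,-0.16,-0.07,-0.22
0.19,0.47,-0.11,-0.17,-0.07,-0.22,0.18,0.49,-0.1,-0.16,-0.07,-0.22,0.16,0.49,-0.1,-0.17,-0.07,-0.21,0.15,0.51,-0.09,-0.16,-0.06,-0.22,0.13,0.5,-0.07,-0.17,-0.07,-0.22
max 0.51
```

Emit:
step_arm --deltas '[0.44,0.19,-0.21,-0.17,-0.07,-0.22,0.44,0.22,-0.22,-0.16,-0.07,-0.22,0.42,0.23,-0.21,-0.17,-0.06,-0.21,0.42,0.24,-0.21,-0.16,-0.07,-0.22,0.41,0.27,-0.21,-0.17,-0.07,-0.22]'

```text
time: 8.18
tcp_pos: [0.5141, 0.0813, 0.1422]
tool_rot: [-2.655, -0.037, -0.613]
wrist_force: [1.1, -0.1, -6.6]
finger_gap: 0.0402
gripper_force: 62.6
```

Emit:
step_arm --deltas '[0.39,0.28,-0.21,-0.16,-0.07,-0.22,0.39,0.3,-0.2,-0.17,-0.07,-0.22,0.37,0.31,-0.2,-0.16,-0.06,-0.21,0.37,0.33,-0.2,-0.17,-0.07,-0.22,0.35,0.35,-0.19,-0.16,-0.07,-0.22]'

```text
time: 8.8
tcp_pos: [0.5328, 0.005, 0.1521]
tool_rot: [-2.776, -0.057, -0.455]
wrist_force: [-0.3, 0.8, -6.2]
finger_gap: 0.0402
gripper_force: 62.6
```

Emit:
step_arm --deltas '[0.34,0.36,-0.18,-0.17,-0.07,-0.22,0.32,0.38,-0.19,-0.16,-0.07,-0.22,0.31,0.39,-0.17,-0.17,-0.06,-0.21,0.3,0.4,-0.17,-0.16,-0.07,-0.22,0.29,0.41,-0.16,-0.17,-0.07,-0.22]'

```text
time: 9.43
tcp_pos: [0.5516, -0.0713, 0.1617]
tool_rot: [-2.901, -0.057, -0.295]
wrist_force: [-0.1, 0.6, -7.8]
finger_gap: 0.0405
gripper_force: 62.5
```

Emit:
step_arm --deltas '[0.26,0.43,-0.16,-0.16,-0.07,-0.22,0.26,0.44,-0.15,-0.17,-0.07,-0.22,0.24,0.45,-0.14,-0.16,-0.07,-0.21,0.23,0.46,-0.13,-0.17,-0.06,-0.22,0.21,0.47,-0.13,-0.16,-0.07,-0.22]'

```text
time: 10.05
tcp_pos: [0.5702, -0.1478, 0.1715]
tool_rot: [-3.022, -0.038, -0.137]
wrist_force: [-0.2, 0.3, -6.3]
finger_gap: 0.0398
gripper_force: 62.5
```

Emit:
step_arm --deltas '[0.19,0.47,-0.11,-0.17,-0.07,-0.22,0.18,0.49,-0.1,-0.16,-0.07,-0.22,0.16,0.49,-0.1,-0.17,-0.07,-0.21,0.15,0.51,-0.09,-0.16,-0.06,-0.22,0.13,0.5,-0.07,-0.17,-0.07,-0.22]'

```text
time: 10.68
tcp_pos: [0.5888, -0.224, 0.1808]
tool_rot: [-3.141, 0.0, 0.018]
wrist_force: [-0.5, 1.2, -7.8]
finger_gap: 0.0403
gripper_force: 62.5
```

```bash
python3 - <<'E'
from p import *; import h,cv2
from bench import finder
plan([(REST+[0,0,.12],RS,5)])
s=readout.get_state();p=s["tcp_pos"];r=R.from_euler("xyz",s["tool_rot"])
g=p-r.apply([0,0,.019])
out=[]
for n in("side","top"):
    im=h.cal(n)[3].copy()
    cand=finder.masks_of(n,"fitting"); u=h.proj(n,g)[0]
    print(n,u,[(round(m["score"],2),np.round(m["uv"]),m["region"].sum()) for m in cand])
    k=4; big=cv2.resize(im,None,fx=k,fy=k,interpolation=cv2.INTER_CUBIC)
    def ov(c,rot,col):
        for i in range(4): cv2.polylines(big,[np.int32((h.proj(n,c+rot.apply(h.CYL[25*i:25*i+25]))+.5)*k)],0,col,1)
    ov(g,r,(0,255,255))
    for dy in(.097,-.097): ov(h.pose(sa,[0,dy,.062])[0],R.from_euler("z",sa[2]),(0,255,0))
    x0,y0=(205,85) if n=="side" else (295,115)
    out.append(big[y0*k:y0*k+400,x0*k:x0*k+400])
cv2.imwrite("pics/e1.png",np.hstack(out))
E
```

```text
t 10.68 p [ 0.5888 -0.224   0.1808] q [-0.05  0.12  0.08 -0.   -1.53  1.64] F [-0.5  1.2 -7.8] gap 0.0403 gf 62.5
-0.01,0,-0.01,-0,0,0,-0.01,0.01,-0.01,-0,0,0,-0,-0,-0,-0,0,0.01,-0.01,0,-0.01,-0,0,-0,-0.01,0.01,-0.01,-0.01,0,0
max 0.01
side [264.2334085  101.89163317] [(0.81, array([117., 316.]), np.int64(1898)), (0.77, array([268., 105.]), np.int64(556))]
top [357.16674168 144.28572133] [(0.81, array([150., 167.]), np.int64(488)), (0.56, array([356., 156.]), np.int64(353))]
```

View pics/e1.png

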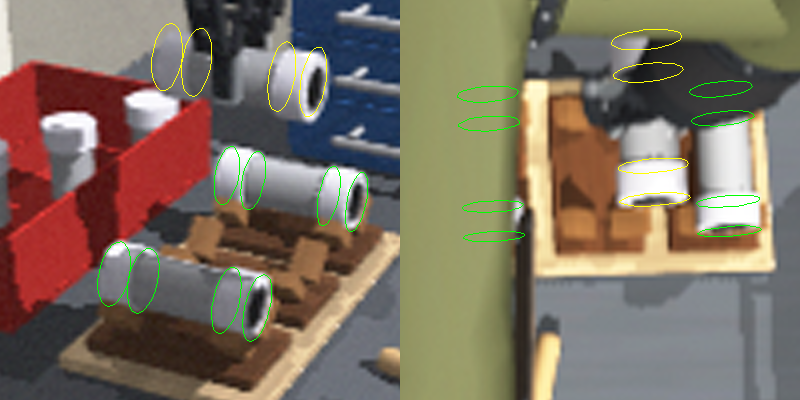

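Held square and centred over the saddle. Lowering.

Emit:
step_arm --deltas '[-0.04,0.01,0.5,0,0,0,0,0.01,0.5,0,0,0,0,0,0.5,0,0,0,0,0,0.5,0,0,0,0,0,0.5,0,0,0]'

```text
time: 11.5
tcp_pos: [0.5874, -0.2246, 0.1072]
tool_rot: [-3.141, -0.003, 0.017]
wrist_force: [-0.4, -0.3, -6.9]
finger_gap: 0.0403
gripper_force: 62.6
```

Emit:
step_arm --deltas '[0,0,0.4,0,0,0,0,0,0.4,0,0,0,0,0,0.3,0,0,0,0,0,0.3,0,0,0,0,0,0.2,0,0,0]'

```text
time: 12.12
tcp_pos: [0.5877, -0.2246, 0.0599]
tool_rot: [-3.141, -0.003, 0.017]
wrist_force: [0.1, 0.1, -6.8]
finger_gap: 0.0403
gripper_force: 62.6
```

Emit:
step_arm --deltas '[0,0,0.07,0,0,0,0,0,0.07,0,0,0,0,0,0.06,0,0,0,0,0,0.06,0,0,0,0,0,0,0,0,0]'

```text
time: 12.75
tcp_pos: [0.5876, -0.2246, 0.0525]
tool_rot: [-3.141, -0.003, 0.017]
wrist_force: [-0.4, 0.1, -6.1]
finger_gap: 0.0397
gripper_force: 62.6
```

Emit:
step_arm --deltas '[0,0,0.05,0,0,0,0,0,0.05,0,0,0,0,0,0.04,0,0,0,0,0,0,0,0,0,0,0,0,0,0,0]'

```text
time: 13.38
tcp_pos: [0.5877, -0.2247, 0.0485]
tool_rot: [-3.141, -0.003, 0.017]
wrist_force: [-0.3, -0.5, -6.9]
finger_gap: 0.0402
gripper_force: 62.6
```

Emit:
step_arm --deltas '[0,0,0.04,0,0,0,0,0,0.03,0,0,0,0,0,0.03,0,0,0,0,0,0,0,0,0,0,0,0,0,0,0]'

```text
time: 14.0
tcp_pos: [0.5882, -0.2254, 0.0475]
tool_rot: [3.14, -0.005, 0.017]
wrist_force: [-3.8, -1.1, 5.5]
finger_gap: 0.0401
gripper_force: 63.8
```

Contact at the expected height. Releasing.

Emit:
step_arm --deltas '[0,0,0,0,0,0,0,0,0,0,0,0,0,0,0,0,0,0,0,0,0,0,0,0,0,0,0,0,0,0]' --fingers 0.3

```text
time: 14.62
tcp_pos: [0.5878, -0.2245, 0.0454]
tool_rot: [-3.141, -0.003, 0.017]
wrist_force: [0.3, -0.2, -0.3]
finger_gap: 0.0595
gripper_force: 0.0
```

Emit:
step_arm --deltas '[0,0,-0.2,0,0,0,0,0,-0.5,0,0,0,0,0,-0.8,0,0,0,0,0,-0.9,0,0,0,0,0,-0.9,0,0,0]'

```text
time: 15.25
tcp_pos: [0.5876, -0.2248, 0.1468]
tool_rot: [3.141, -0.004, 0.017]
wrist_force: [0.2, 0.6, 0.0]
finger_gap: 0.0598
gripper_force: 0.0
```

```bash
python3 - <<'E'
from p import *; import h,cv2
H=SHAFT+.13*N
plan([(REST+[0,0,.20],RS,5),(H,RF,25)])
n="side";k=5;big=cv2.resize(h.cal(n)[3],None,fx=k,fy=k,interpolation=cv2.INTER_CUBIC)
for dy in(.097,0,-.097):
    for i in range(4): cv2.polylines(big,[np.int32((h.proj(n,h.pose(sa,h.CYL[25*i:25*i+25]+[0,dy,.062]))+.5)*k)],0,(0,255,0),1)
cv2.imwrite("pics/f1.png",big[85*k:85*k+550,205*k:205*k+600])
E
```

```text
t 15.25 p [ 0.5876 -0.2248  0.1468] q [-0.05  0.12  0.02 -0.   -1.46  1.64] F [0.2 0.6 0. ] gap 0.0598 gf 0.0
0,-0,-0.77,0,-0.01,0,0.01,-0,-0.77,0,-0,0,-0,-0,-0.76,0,-0.01,0,-0,-0.01,-0.77,0,-0,0,-0,0,-0.77,0,-0.01,0
-0.07,-0.54,0.08,0.17,0.07,0.22,-0.09,-0.54,0.09,0.16,0.07,0.22,-0.11,-0.53,0.1,0.17,0.07,0.21,-0.12,-0.53,0.11,0.16,0.06,0.22,-0.14,-0.52,0.12,0.17,0.07,0.22
-0.15,-0.51,0.13,0.17,0.07,0.22,-0.18,-0.5,0.15,0.16,0.07,0.22,-0.19,-0.5,0.15,0.17,0.07,0.21,-0.21,-0.48,0.16,0.16,0.07,0.22,-0.22,-0.48,0.17,0.17,0.07,0.22
-0.24,-0.46,0.18,0.16,0.07,0.22,-0.25,-0.45,0.19,0.17,0.06,0.22,-0.27,-0.44,0.19,0.17,0.07,0.21,-0.29,-0.43,0.21,0.16,0.07,0.22,-0.3,-0.41,0.21,0.17,0.07,0.22
-0.31,-0.4,0.21,0.16,0.07,0.22,-0.33,-0.38,0.23,0.17,0.07,0.22,-0.34,-0.37,0.22,0.17,0.07,0.21,-0.35,-0.35,0.24,0.16,0.07,0.22,-0.37,-0.34,0.24,0.17,0.06,0.22
-0.38,-0.31,0.24,0.16,0.07,0.22,-0.39,-0.31,0.24,0.17,0.07,0.22,-0.41,-0.28,0.25,0.16,0.07,0.21,-0.41,-0.26,0.25,0.17,0.07,0.22,-0.42,-0.25,0.25,0.17,0.07,0.22
max 0.77
```

View pics/f1.png

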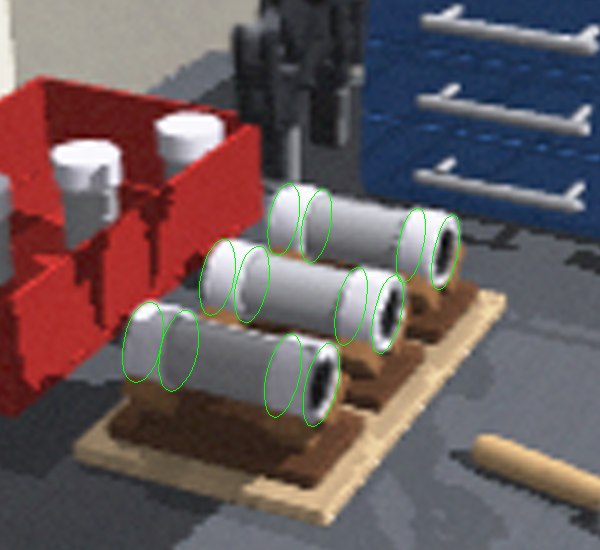

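The fitting lies in the middle saddle, aligned with the parked ones. Moving to the handle.

Emit:
step_arm --deltas '[0,0,-0.77,0,0,0,0,0,-0.77,0,0,0,0,0,-0.77,0,0,0,0,0,-0.77,0,0,0,0,0,-0.77,0,-0.02,0]'

```text
time: 15.92
tcp_pos: [0.587, -0.2248, 0.2619]
tool_rot: [3.141, -0.001, 0.017]
wrist_force: [-0.7, -0.2, -0.3]
finger_gap: 0.0598
gripper_force: 0.0
```

Emit:
step_arm --deltas '[-0.07,-0.54,0.08,0.17,0.07,0.22,-0.09,-0.54,0.09,0.16,0.07,0.22,-0.11,-0.53,0.1,0.17,0.07,0.21,-0.12,-0.53,0.11,0.16,0.06,0.22,-0.14,-0.52,0.12,0.17,0.07,0.22]'

```text
time: 16.55
tcp_pos: [0.5749, -0.1431, 0.2495]
tool_rot: [-3.021, -0.04, -0.139]
wrist_force: [0.6, -0.2, -0.3]
finger_gap: 0.0596
gripper_force: 0.0
```

Emit:
step_arm --deltas '[-0.15,-0.51,0.13,0.17,0.07,0.22,-0.18,-0.5,0.15,0.16,0.07,0.22,-0.19,-0.5,0.15,0.17,0.07,0.21,-0.21,-0.48,0.16,0.16,0.07,0.22,-0.22,-0.48,0.17,0.17,0.07,0.22]'

```text
time: 17.18
tcp_pos: [0.5629, -0.0621, 0.2381]
tool_rot: [-2.897, -0.061, -0.297]
wrist_force: [-0.6, 0.2, -0.1]
finger_gap: 0.0594
gripper_force: 0.0
```

Emit:
step_arm --deltas '[-0.24,-0.46,0.18,0.16,0.07,0.22,-0.25,-0.45,0.19,0.17,0.06,0.22,-0.27,-0.44,0.19,0.17,0.07,0.21,-0.29,-0.43,0.21,0.16,0.07,0.22,-0.3,-0.41,0.21,0.17,0.07,0.22]'

```text
time: 17.8
tcp_pos: [0.5507, 0.0189, 0.2265]
tool_rot: [-2.771, -0.06, -0.457]
wrist_force: [-0.7, -0.7, 0.3]
finger_gap: 0.0598
gripper_force: 0.0
```

Emit:
step_arm --deltas '[-0.31,-0.4,0.21,0.16,0.07,0.22,-0.33,-0.38,0.23,0.17,0.07,0.22,-0.34,-0.37,0.22,0.17,0.07,0.21,-0.35,-0.35,0.24,0.16,0.07,0.22,-0.37,-0.34,0.24,0.17,0.06,0.22]'

```text
time: 18.42
tcp_pos: [0.5389, 0.0999, 0.2151]
tool_rot: [-2.647, -0.039, -0.615]
wrist_force: [0.2, -0.3, 0.1]
finger_gap: 0.0597
gripper_force: 0.0
```

Emit:
step_arm --deltas '[-0.38,-0.31,0.24,0.16,0.07,0.22,-0.39,-0.31,0.24,0.17,0.07,0.22,-0.41,-0.28,0.25,0.16,0.07,0.21,-0.41,-0.26,0.25,0.17,0.07,0.22,-0.42,-0.25,0.25,0.17,0.07,0.22]'

```text
time: 19.05
tcp_pos: [0.5267, 0.1807, 0.2038]
tool_rot: [-2.527, -0.0, -0.77]
wrist_force: [0.4, -0.2, 0.5]
finger_gap: 0.0596
gripper_force: 0.0
```

```bash
python3 - <<'E'
from p import *; import h,cv2
plan([(SHAFT+.065*N,RF,5),(SHAFT+.024*N,RF,5)])
st0=h.st if hasattr(h,"st") else st
out=[]
for n,x0,y0 in(("side",130,110),("top",165,95)):
    k=4;big=cv2.resize(h.cal(n)[3],None,fx=k,fy=k,interpolation=cv2.INTER_CUBIC)
    for z in(.02,.048):
        P=np.array([SHAFT+S.apply([a,b,z]) for a,b in((.008,.065),(.008,-.065),(-.008,-.065),(-.008,.065),(.008,.065))])
        cv2.polylines(big,[np.int32((h.proj(n,P)+.5)*k)],0,(255,0,0),1)
    cv2.polylines(big,[np.int32((h.proj(n,np.array([SHAFT,SHAFT+.13*N]))+.5)*k)],0,(0,255,255),1)
    out.append(big[y0*k:y0*k+560,x0*k:x0*k+400])
cv2.imwrite("pics/g1.png",np.hstack(out))
E
```

```text
t 19.05 p [0.5267 0.1807 0.2038] q [ 0.62 -0.57 -0.53 -0.12 -1.    0.21] F [ 0.4 -0.2  0.5] gap 0.0596 gf 0.0
0,-0,0.43,-0.01,-0,-0,0,-0,0.43,-0,-0,-0,0.01,-0.01,0.44,-0.01,-0,-0,-0,0,0.43,-0,-0,-0.01,0,-0,0.43,-0.01,-0.01,0
0,-0,0.27,0,0,0,0,-0,0.28,0,0,0,0,-0,0.27,0,0,0,0,-0,0.27,0,0,0,0,-0,0.28,0,0,0
max 0.44
```

View pics/g1.png

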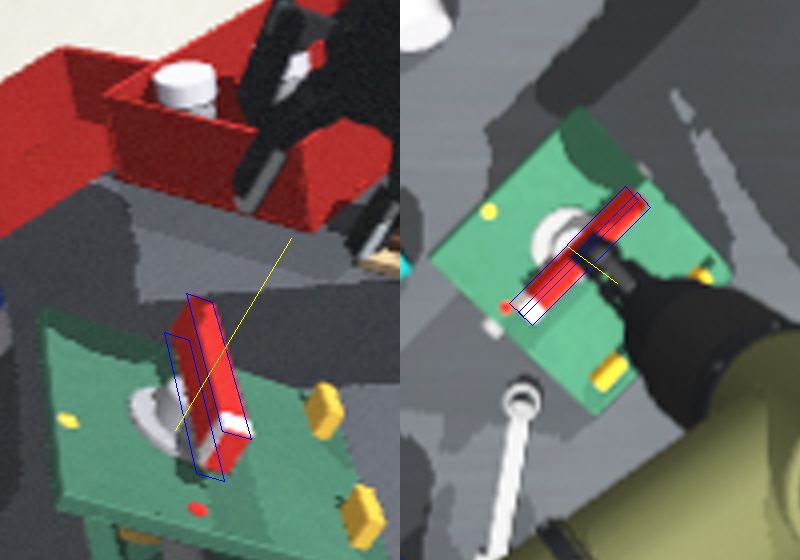

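Both views show the bar near the model, off by a few mm along the bar in the side view. I'll check the shaft position numerically, using the red mask and the now-visible lips.

```bash
python3 - <<'E'
from p import *; import h,cv2
from bench import finder
Bf=np.array([[a,y,z] for a in(-.008,.008) for y in(-.065,.065) for z in(.02,.048)])
def f(v): 
    rz=R.from_euler("z",v[2]-st[2]); return rz.apply(S.apply(Bf))+[v[0],v[1],SHAFT[2]]
for n in("side","top"):
    im=h.cal(n)[3];hsv=cv2.cvtColor(im,cv2.COLOR_BGR2HSV)
    H=hull0=h.hull(n,f([*SHAFT[:2],st[2]]))>0
    near=cv2.dilate(H.astype(np.uint8),np.ones((9,9)))>0
    red=near&((hsv[...,0]<10)|(hsv[...,0]>170))&(hsv[...,1]>100)&(hsv[...,2]>40)
    k,l,ss,cc=cv2.connectedComponentsWithStats(red.astype(np.uint8));i=1+np.argmax(ss[1:,4]);red=l==i
    hp=cv2.minAreaRect(np.argwhere(red)[:,::-1].astype(np.float32))
    # bar mask: hull of red plus adjacent white
    wh=near&(hsv[...,1]<50)&(hsv[...,2]>170)
    print(n,"red",red.sum(),"hullmodel",H.sum(),ss[i],hp)
    ys,xs=np.nonzero(red)
    mm=red.copy()
    Bs=Bf.copy();Bs[Bs[:,1]>0,1]=.053
    def g(v):
        rz=R.from_euler("z",v[2]-st[2]); return rz.apply(S.apply(Bs))+[v[0],v[1],SHAFT[2]]
    m2=np.zeros((384,512),np.uint8);cv2.fillConvexPoly(m2,cv2.convexHull(np.c_[xs,ys].astype(np.int32)),1)
    print(" convex",m2.sum(),h.fitm(n,m2>0,g,[*SHAFT[:2],st[2]],[.008,.008,.05]))
    for e in(.053,.05,.045,.06):
        Bs[Bs[:,1]>0,1]=e
        print("  end",e,h.fitm(n,m2>0,g,[*SHAFT[:2],st[2]],[.008,.008,.05]))
    # lips
    reg=cv2.dilate((h.hull(n,np.array([SHAFT+S.apply([a-.118,b,z]) for a in(0,.06) for b in(-.085,.085) for z in(0,.02)]))>0).astype(np.uint8),np.ones((5,5)))>0
    ye=reg&(hsv[...,0]>15)&(hsv[...,0]<32)&(hsv[...,1]>120)
    k,l,ss,cc=cv2.connectedComponentsWithStats(ye.astype(np.uint8))
    o=[c for c,s in zip(cc[1:],ss[1:]) if s[4]>8];print(" lips",np.round(o,1).tolist(),[int(s[4]) for s in ss[1:]])
    for b in(-.05,.05):print("  pred lip",b,h.proj(n,SHAFT+S.apply([.022-.118,b,.01]))[0].round(1))
E
```

```text
side red 403 hullmodel 663 [173 184  19  38 403] ((181.17648315429688, 201.7058868408203), (36.38034439086914, 13.581995010375977), 75.96376037597656)
 convex 473 (array([0.58434534, 0.22515631, 0.78911856]), np.float64(0.1582980901002884))
  end 0.053 (array([0.58434534, 0.22515631, 0.78911856]), np.float64(0.1582980901002884))
  end 0.05 (array([0.58267093, 0.2269244 , 0.7902373 ]), np.float64(0.1359672248363495))
  end 0.045 (array([0.58067553, 0.22899467, 0.79458852]), np.float64(0.10795454680919647))
  end 0.06 (array([0.5899571 , 0.21996603, 0.79495417]), np.float64(0.2038847804069519))
 lips [[210.6, 212.2], [220.1, 238.9]] [93, 117]
  pred lip -0.05 [208.9 212.6]
  pred lip 0.05 [218.4 239.3]
top red 233 hullmodel 395 [196 142  31  31 233] ((211.00003051757812, 156.50001525878906), (7.77817440032959, 36.06244659423828), 45.0)
 convex 291 (array([0.5808083 , 0.23355945, 0.79844744]), np.float64(0.11189862340688705))
  end 0.053 (array([0.5808083 , 0.23355945, 0.79844744]), np.float64(0.11189862340688705))
  end 0.05 (array([0.57957964, 0.23491614, 0.80100772]), np.float64(0.09256872534751892))
  end 0.045 (array([0.57648311, 0.23750739, 0.79948315]), np.float64(0.10223367810249329))
  end 0.06 (array([0.58293801, 0.23178463, 0.79533308]), np.float64(0.17783504724502563))
 lips [[239.9, 163.3], [216.7, 187.6]] [15, 49]
  pred lip -0.05 [237.  165.7]
  pred lip 0.05 [215.9 187.1]
```

Emit:
step_arm --deltas '[0.06,0,0.43,0,0,0,0,0,0.43,0,0,0,0,0,0.43,0,0,0,0,0,0.43,0,0,0,0,0,0.43,0,0,0]'

```text
time: 19.88
tcp_pos: [0.5541, 0.206, 0.1484]
tool_rot: [-2.53, 0.0, -0.769]
wrist_force: [-0.4, -0.2, -0.3]
finger_gap: 0.0592
gripper_force: 0.0
```

Emit:
step_arm --deltas '[0,0,0.3,0,0,0,0,0,0.3,0,0,0,0,0,0.3,0,0,0,0,0,0.25,0,0,0,0,0,0.2,0,0,0]'

```text
time: 20.5
tcp_pos: [0.5701, 0.2226, 0.116]
tool_rot: [-2.53, 0.0, -0.769]
wrist_force: [0.7, 0.6, -0.4]
finger_gap: 0.0599
gripper_force: 0.0
```

Emit:
step_arm --deltas '[0,0,0,0,0,0,0,0,0,0,0,0,0,0,0,0,0,0,0,0,0,0,0,0,0,0,0,0,0,0]' --fingers 1 --grip_force 40

```text
time: 21.12
tcp_pos: [0.5701, 0.2224, 0.117]
tool_rot: [-2.529, -0.0, -0.769]
wrist_force: [-2.6, -0.5, 3.5]
finger_gap: 0.0154
gripper_force: 40.8
```

The bar is gripped. Turning clockwise, which is + about tool z.

Emit:
step_arm --deltas '[0,0,0,0,0,0.4,0,0,0,0,0,0.6,0,0,0,0,0,0.6,0,0,0,0,0,0.6,0,0,0,0,0,0.6]'

```text
time: 21.75
tcp_pos: [0.57, 0.2223, 0.1169]
tool_rot: [-2.566, 0.221, -1.096]
wrist_force: [-3.4, -0.8, 3.5]
finger_gap: 0.0156
gripper_force: 41.2
```

```bash
python3 -c "
from p import *
s=readout.get_state();r=R.from_euler('xyz',s['tool_rot'])
print((RF.inv()*r).as_rotvec(),r.inv().apply(s['wrist_torque']),r.inv().apply(s['wrist_force']),s['finger_gap'],s['joints'].round(2))"
```

```text
[1.17360283e-03 1.99441189e-04 3.92668612e-01] [-1.95673705  0.30199921 -0.51125355] [-1.56415239  1.04657592 -4.5549266 ] 0.015556631164875972 [ 0.64 -0.37 -0.55 -0.13 -0.78 -0.17]
```

Emit:
step_arm --deltas '[0,0,0,0,0,0.6,0,0,0,0,0,0.6,0,0,0,0,0,0.6,0,0,0,0,0,0.6,0,0,0,0,0,0.6]'

```text
time: 22.38
tcp_pos: [0.57, 0.2224, 0.1169]
tool_rot: [-2.692, 0.431, -1.482]
wrist_force: [-3.8, -1.2, 3.9]
finger_gap: 0.0154
gripper_force: 41.1
```

Emit:
step_arm --deltas '[0,0,0,0,0,0.6,0,0,0,0,0,0.6,0,0,0,0,0,0.6,0,0,0,0,0,0.6,0,0,0,0,0,0.4]'

```text
time: 23.0
tcp_pos: [0.5699, 0.2224, 0.1169]
tool_rot: [-2.894, 0.566, -1.9]
wrist_force: [-4.6, -1.1, 3.9]
finger_gap: 0.0156
gripper_force: 41.2
```

```bash
python3 -c "
from p import *
s=readout.get_state();r=R.from_euler('xyz',s['tool_rot'])
print((RF.inv()*r).as_rotvec(),r.inv().apply(s['wrist_torque']),r.inv().apply(s['wrist_force']),s['finger_gap'],s['joints'].round(2))"
```

```text
[ 1.00491791e-03 -6.14988451e-04  1.20306440e+00] [-1.41646849  1.60661356 -0.06251965] [ 0.08292157  2.7416559  -5.47087751] 0.015566456505680167 [ 0.64 -0.37 -0.55 -0.13 -0.78 -0.98]
```

Turned to 1.20 rad with almost no torque left, so it is in the notch. Releasing and withdrawing.

Emit:
step_arm --deltas '[0,0,0,0,0,0,0,0,0,0,0,0,0,0,0,0,0,0,0,0,0,0,0,0,0,0,0,0,0,0]' --fingers 0.3

```text
time: 23.62
tcp_pos: [0.5699, 0.2224, 0.1163]
tool_rot: [-2.893, 0.565, -1.897]
wrist_force: [-0.1, -0.2, -0.4]
finger_gap: 0.0597
gripper_force: 0.0
```

Emit:
step_arm --deltas '[0,0,-0.2,0,0,0,0,0,-0.5,0,0,0,0,0,-0.8,0,0,0,0,0,-0.9,0,0,0,0,0,-0.9,0,0,0]'

```text
time: 24.25
tcp_pos: [0.5298, 0.1808, 0.1995]
tool_rot: [-2.892, 0.566, -1.897]
wrist_force: [0.2, -0.5, 1.1]
finger_gap: 0.0592
gripper_force: 0.0
```

Emit:
step_arm --deltas '[0,0,-0.5,0,0,0,0,0,-0.3,0,0,0,0,0,-0.1,0,0,0,0,0,0,0,0,0,0,0,0,0,0,0]'

```text
time: 24.88
tcp_pos: [0.5195, 0.1705, 0.2185]
tool_rot: [-2.895, 0.564, -1.898]
wrist_force: [-0.5, 0.1, 0.6]
finger_gap: 0.0599
gripper_force: 0.0
```

```bash
python3 - <<'E'
from p import *; import h,cv2
s=readout.get_state();print(s["time"],s["tcp_pos"],s["wrist_force"].round(1),s["gripper_force"])
from bench import finder
rest=h.pose(sa,h.CYL+[0,0,.062])
for n in("side","top"):
    im=h.cal(n)[3];hsv=cv2.cvtColor(im,cv2.COLOR_BGR2HSV)
    reg=h.hull(n,np.array([SHAFT+S.apply([a,b,z]) for a in(-.07,.07) for b in(-.07,.07) for z in(.02,.048)]))>0
    red=reg&((hsv[...,0]<10)|(hsv[...,0]>170))&(hsv[...,1]>120)
    k,l,ss,_=cv2.connectedComponentsWithStats(red.astype(np.uint8));red=(l==1+np.argmax(ss[1:,4]))
    B=np.array([[a,y,z] for a in(-.008,.008) for y in(-.065,.048) for z in(.02,.048)])
    c=np.array([.580,.2325,SHAFT[2]])
    e=[(np.abs(h.hull(n,c+S.apply(R.from_euler("z",-t).apply(B)))-red).sum()/red.sum(),round(t,2)) for t in np.arange(0,1.76,.1)]
    print(n,"handle best",sorted(e)[:3],red.sum())
    print([(round(m["score"],2),np.round(m["uv"])) for m in finder.masks_of(n,"fitting")],"rest",h.proj(n,rest.mean(0)))
E
```

```text
24.875 [0.51951348 0.17048703 0.21846026] [-0.5  0.1  0.6] 0.0
side handle best [(np.float64(0.23522927689594356), np.float64(1.2)), (np.float64(0.27976190476190477), np.float64(1.1)), (np.float64(0.33454585537918874), np.float64(1.3))] 567
[(0.7, array([274., 145.])), (0.67, array([119., 318.]))] rest [[264.61330404 143.72521166]]
top handle best [(np.float64(0.2193877551020408), np.float64(1.2)), (np.float64(0.350765306122449), np.float64(1.3)), (np.float64(0.49744897959183676), np.float64(1.1))] 196
[(0.95, array([150., 167.])), (0.69, array([348., 158.]))] rest [[346.18299964 155.12442406]]
```

Both cameras put the handle at 1.2 rad, the fitting is in its saddle and the arm is clear.

```bash
python3 -c "
from bench import workorder
print(workorder.hand_in())"
```

```text
the job is handed in; nothing more can be done
None
```

I handed in the job: the fitting lies released in the middle (previously empty) saddle, and the red handle is turned to its next notch (about 1.2 rad by both cameras) and let go, with the arm clear; the hand-in returned no verdict.

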